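# Stand a fuel cylinder in its rack and bar it

### The job

A fuel gas cylinder has been left lying on the bench in front of the empty bay of the cylinder rack: slide it foot first into that bay until its foot butts squarely against the back plate, then, with the foot kept there, raise the capped end until the cylinder stands upright on the bench in the bay, close against the plate. Its foot must stay down on the bench all the way, because a cylinder is never hoisted by its cap. Then let go of it and swing the bay's retaining bar fully shut in front of it, leaving the other cylinder and the things lying about where they are.

Things in the scene. Friction and masses are not known exactly. Their poses are not given: they have to be found in the camera images.
- cylinder_cap (a point): middle of the black valve cap of the lying gas cylinder, on its axis: the place to hold it. The cap is a plain round stub, 32 mm in diameter, 40 mm long, its middle 249 mm from the foot; a 25 mm neck begins 20 mm from the cap's middle and the rounded shoulder 23 mm from it. The point's x axis is the cylinder's axis, pointing from foot to cap (level at the start, upward when done).
- cylinder_mid (a point): the middle of the same cylinder, half-way along its axis, 134.5 mm from either end; axes as for the cap. Grey painted steel, 71 mm in diameter, 269 mm long with the cap, 0.45 to 0.8 kg, centre of mass about 110 mm from the foot. It lies on the bench, axis 35.5 mm up, and can roll.
- cylinder_foot (a point): the middle of the flat foot (71 mm in diameter) of the same cylinder, on its axis; axes as for the cap.
- rack: two-bay steel cylinder rack fixed to the bench; cylinders stand on the bench itself. Origin: bench height, front face of the upright back plate (140 mm high), middle of the empty bay; x points into the plate (bays open to -x), y left as one looks in. Bay 90 mm wide between cheeks 45 mm high, 70 mm long, with 128 mm posts to 81 mm out; shut bar leaves 82 mm. Second bay 125 mm to -y.
- bar (a joint): angle of the empty bay's retaining bar, rad: 0 is fully shut across the bay's front, up to 2.3 swung open. A 10 mm round steel rod at 110 mm height, hinged on a vertical axis at the left post (+y side of the rack); its free end sweeps outwards as the angle grows. The hinge is a little stiff (under 1 N at the handle) and stays where it is left; shut is a plain stop, no snap.
- bar_grip (a point): the bar's handle: its free end is cranked 35 mm outwards, then turned up into a short upright grip, a round black sleeve 14 mm in diameter from 120 to 160 mm above the bench. The point is on the grip's axis, 140 mm above the bench; it runs in a circle of 110 mm radius about the hinge.
- bar_hinge (a point): point on the bar's vertical hinge axis at bar height (110 mm). In the rack's axes it is 87 mm in front of the plate (-x) and 52 mm to the left (+y). With the bar shut the grip is 35 mm in front of it and 104 mm to the right (-y); opening turns the bar clockwise seen from above.
- neighbour: the other gas cylinder of the same kind, standing in the second bay behind that bay's shut bar; origin under its centre, z up. Leave alone.
- terminals: pack of white terminal strips, 152 x 112 x 36 mm; origin under its centre. Leave alone.
- water_bottle: pale plastic water bottle, 64 mm in diameter and 210 mm tall; origin under its centre. Leave alone.
- screwdriver: screwdriver lying on the bench. Leave alone.
- burner: brass torch burner lying on the bench, about 240 mm long. Leave alone.

How it is judged (in metres and radians):
On the way, in this order (a step that is already met when the one before it is completed fails the run):
1. the cylinder, still lying, has its foot in the empty bay and against the back plate (within 12 mm) (angle between cylinder_foot's own x axis and vertical above 1.3 rad and x of cylinder_foot in the frame of rack above -0.012 m and y of cylinder_foot in the frame of rack between -0.02 and 0.02 m), for 0.1 s.
2. the cylinder is half raised (35 to 55 degrees from level) with its foot still in the bay, no more than 15 mm off the plate (angle between cylinder_foot's own x axis and vertical between 0.61 and 0.96 rad and x of cylinder_foot in the frame of rack above -0.045 m), for 0.02 s.
3. the cylinder stands upright in the bay against the plate (angle between cylinder_foot's own x axis and vertical below 0.08 rad and x of cylinder_foot in the frame of rack above -0.0455 m and height (world z) of cylinder_foot below 0.006 m and value of joint bar above 0.3 rad), for 0.2 s.
At the end, for the whole second after the job is handed in: the cylinder stands upright (within 2.3 degrees) on the bench in the formerly empty bay, its side within 10 mm of the back plate, and the bay's retaining bar is shut (below 0.06 rad) in front of it (angle between cylinder_foot's own x axis and vertical below 0.04 rad and x of cylinder_foot in the frame of rack between -0.0455 and -0.03 m and y of cylinder_foot in the frame of rack between -0.015 and 0.015 m and height (world z) of cylinder_foot below 0.004 m and value of joint bar below 0.06 rad); the robot touches nothing.
It fails at once if the cylinder is hoisted off the bench (its foot raised by more than about 25 mm) (height (world z) of cylinder_foot above 0.06 m or (angle between cylinder_foot's own x axis and vertical below 0.3 rad and height (world z) of cylinder_foot above 0.035 m)).
It fails at once if the other cylinder is knocked (distance of neighbour from where it was at the start of the episode above 0.015 m or angle between neighbour's own z axis and vertical above 0.15 rad).
It fails at once if a thing lying about is displaced by more than 25 mm (distance of any of terminals, water_bottle, screwdriver, burner from where it was at the start of the episode above 0.025 m).
It also fails if it takes over 69 s, if anything falls off the work surface, if the arm or the gripper's body presses on something with over 40 N, if the wrist force passes 120 N, or if a joint passes its speed limit or range.

### The arm

A 6-joint arm with a two-finger parallel gripper is mounted at the origin on the work surface. World frame = base frame: x ahead of the robot, y to its left, z up, the work surface at z = 0. Lengths are in m, angles in degrees, forces in N, time in s.
With the tool pointing down it reaches from about 0.3 to 0.85 m from the base axis. Payload 4.2 kg.
Tool frame: the origin (TCP) lies midway between the tips of the shut fingers; the grasp point (between the pads) lies 19 mm behind it (ctrl.grip_depth is the z of the grasp point in the tool frame, in m); z points along the fingers, y is the line along which they close (so a half turn about z gives the same grasp; the last joint's range is limited). The gripper opens to 91 mm and grips with 3 to 60 N. Pads are 32 mm wide; open, the fingers measure 118 mm over their backs; the gripper's body (76 mm by 178 mm) begins 60 mm behind the grasp point.
Start: joints at [-75.057, 18.312, 89.639, -0, 72.044, -1.146], TCP at [0.159, -0.552, 0.214] pointing down, gripper open.
Joint ranges: [-177.97, 177.97], [-48.28, 115.42], [12.27, 149.76], [-77.06, 257.06], [2.81, 150.46], [-146.56, 146.56]. Speed limits (degrees/s): [147.25, 147.25, 180, 180, 180, 180].

### API

Orientations are given as a 3x3 rotation matrix whose columns are the frame's x, y, z axes.
In Python, from workcell import ctrl, hand, telemetry, camera gives the robot as it stands. Calls block until the motion is done:
- ctrl.move_to(position, orientation): joint-space move of the TCP to a pose.
- ctrl.move_linear(position, v=0.15, rotation=None, until_force=None): straight line of the TCP; rotation=None keeps the orientation; v is the mean speed in m/s. With until_force (N) it stops when the force on the tool has changed by that much, and returns True; else False.
- ctrl.set_joints(angles): joint-space move.
- hand.set_gripper(opening): finger opening in m; the grip force is fixed at half the most; returns when the fingers have stopped.
- ctrl.sleep(seconds).
- ctrl.solve_ik(position, orientation): joint angles nearest the present ones, or None.
- telemetry.get_obs(): the state.
- camera(name): name is "scene" or "side" or "wrist"; returns a dict with "frame" (420x560x3 uint8, red, green, blue), "z_map" (420x560 float32, m along the optical axis (not along the pixel's ray), 0 where there is no reading), "camera_matrix" (3x3 intrinsics, pixels), "k1" (the pictures are not rectified: a ray, as slopes to the right and down, at radius r is drawn at 1 + k1 r^2 times it, then the intrinsics apply), "R" (3x3) and "t" (3): a world point X has camera coordinates R X + t; the wrist camera has in their place "mount" (4x4, takes a point from camera to tool coordinates, whose origin is the TCP and whose axes are the flange's). Camera axes: x right, y down, z forward; pixel columns grow to the right and rows downward; lengths in m; the calibration is good to about 2 mm. A picture is of the moment at which its call begins: read the wrist's pose just before it.
A pose or a line that the arm cannot do raises ctrl.Unreachable and nothing moves.
- ctrl.close_job(): hands the job in; it is judged then, once.
The state is a dict: "clock": time; "joint_positions": joint angles; "qd": joint speeds; "effort": joint torques, N m; "position": TCP position; "tool_rot": TCP orientation; "contact_force": force on the tool from outside, world axes, zero at the start; "ft_torque": the same for the moment, N m; "opening": finger opening in m; "gripper_force": force on a finger pad.
Only numpy, scipy, OpenCV 4.12 (cv2) and the standard library are available. Lean on these libraries where they do the work, as an engineer would, in place of code of your own. Each camera call takes 0.05 s, during which the arm holds its last target. There are 200 camera calls.

## Working session

There is one attempt and no reset: what is moved stays moved. The work goes in short steps, each a Python script; the robot and the scene stay as the last script left them, time stands still between calls to the robot, and variables do not carry over. Pictures are saved under pics/ and viewed, at most 10 in all, crops included, and the job is handed in when it is done.

```bash
ls; mkdir -p pics
cat > h.py <<'E'
import numpy as np, cv2
from workcell import ctrl, hand, telemetry, camera
def cloud(c):
    K=np.array(c["camera_matrix"]);z=c["z_map"];h,w=z.shape
    u,v=np.meshgrid(np.arange(w),np.arange(h))
    xd=(u-K[0,2])/K[0,0];yd=(v-K[1,2])/K[1,1];x,y=xd.copy(),yd.copy()
    for _ in range(10):
        s=1+c["k1"]*(x*x+y*y);x,y=xd/s,yd/s
    P=np.stack([x*z,y*z,z],-1)
    if "R" in c: return (P-np.array(c["t"]))@np.array(c["R"])
    M=np.array(c["mount"]);P=P@M[:3,:3].T+M[:3,3]
    return P@c["TR"].T+c["Tp"]
def shot(n):
    o=telemetry.get_obs();c=camera(n)
    c["TR"]=np.array(o["tool_rot"]);c["Tp"]=np.array(o["position"]);return c
def save(c,f): cv2.imwrite("pics/"+f,cv2.cvtColor(c["frame"],cv2.COLOR_RGB2BGR))
E
python3 - <<'E'
from h import *
import pickle
for n in ["scene","side"]:
    c=shot(n);save(c,n+"0.png");np.savez("pics/%s0.npz"%n,P=cloud(c),z=c["z_map"],f=c["frame"])
    print(n,-np.array(c["R"]).T@np.array(c["t"]),np.array(c["R"])[2])
E
```

```text
pics
scene [1.40893763 0.5677153  0.82425769] [-0.68987213 -0.469323   -0.55119176]
side [-0.17804857  0.66168634  0.86055237] [ 0.55451901 -0.5626966  -0.61309151]
```

View pics/scene0.png

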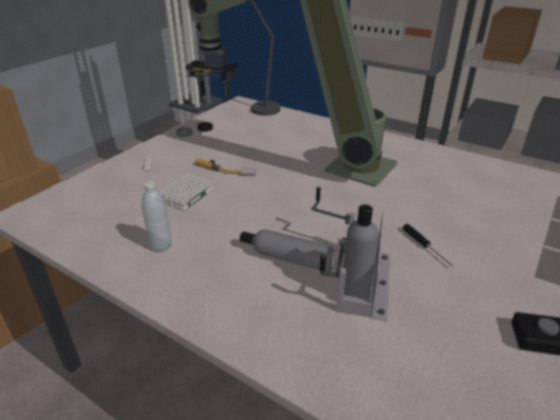

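View pics/side0.png

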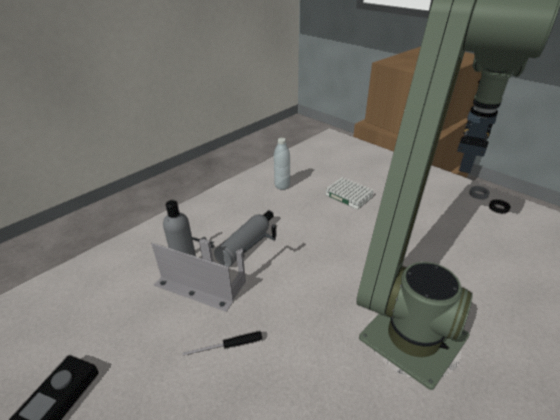

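The scene view shows the lying cylinder with its cap at about (248,238), its foot near the rack at (330,260), the neighbour standing at (365,250), and the bar handle at (318,193). The bar is open. The side view shows the back of the plate at (195,275), the cylinder cap at (268,217) and the bar running to (303,246).

Run:
```python
from h import *
S=np.load("pics/scene0.npz");D=np.load("pics/side0.npz")
def q(A,n,l):
    for p in l: print(n,p,A["P"][p[1],p[0]].round(3))
q(S,"sc",[(248,238),(262,240),(290,248),(315,255),(365,212),(365,250),(318,193),(323,262),(155,220),(382,300),(345,285)])
q(D,"sd",[(268,217),(240,238),(195,275),(172,208),(282,165),(303,245),(160,255),(230,275),(238,262)])
# top-down map
P=np.concatenate([S["P"].reshape(-1,3),D["P"].reshape(-1,3)]);f=np.concatenate([S["f"].reshape(-1,3),D["f"].reshape(-1,3)])
z=np.concatenate([S["z"].ravel(),D["z"].ravel()])
m=(z>0)&(P[:,2]>.008)&(P[:,2]<.3);P=P[m];f=f[m]
x0=P[S["f"].shape[0]*0:][:0]
c=S["P"][255,315]
img=np.full((600,800,3),255,np.uint8)
o=np.argsort(P[:,2])
for p in P[o]:
    r=int(300-(p[0]-c[0])*1000);cc=int(400-(p[1]-c[1])*1000)
    if 1<r<598 and 1<cc<798:
        k=int(min(p[2]/.26,1)*255);col=cv2.applyColorMap(np.uint8([[k]]),cv2.COLORMAP_JET)[0,0]
        img[r-1:r+2,cc-1:cc+2]=col
print(c);cv2.imwrite("pics/top.png",img)
```

```text
sc (248, 238) [ 0.62  -0.059  0.044]
sc (262, 240) [ 0.624 -0.008  0.061]
sc (290, 248) [0.607 0.071 0.057]
sc (315, 255) [0.597 0.141 0.058]
sc (365, 212) [0.632 0.275 0.265]
sc (365, 250) [0.648 0.292 0.178]
sc (318, 193) [0.449 0.063 0.144]
sc (323, 262) [0.703 0.218 0.148]
sc (155, 220) [ 0.762 -0.262  0.111]
sc (382, 300) [0.597 0.333 0.004]
sc (345, 285) [0.649 0.254 0.053]
sd (268, 217) [ 0.594 -0.06   0.046]
sd (240, 238) [0.559 0.096 0.069]
sd (195, 275) [0.536 0.287 0.064]
sd (172, 208) [0.603 0.277 0.261]
sd (282, 165) [ 0.717 -0.26   0.119]
sd (303, 245) [ 0.443 -0.074 -0.001]
sd (160, 255) [0.643 0.326 0.1  ]
sd (230, 275) [0.514 0.184 0.001]
sd (238, 262) [0.466 0.184 0.088]
[0.59663002 0.14119731 0.0583109 ]
```

View pics/top.png

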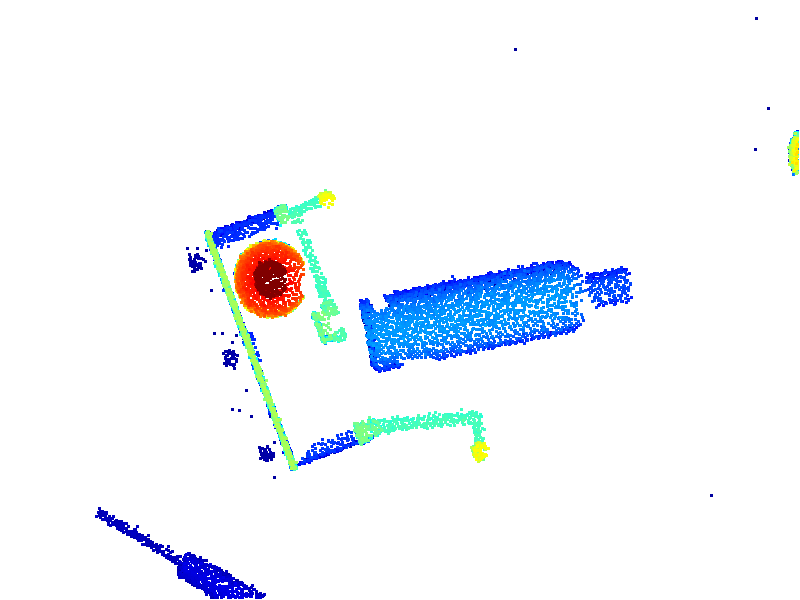

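The top-down depth map is clear. The rack plate runs from px (208,232) to (293,468), and the empty bay faces the cylinder with about 9° of yaw error. I'll refine the measurement with the wrist camera and check reachability.

Run:
```python
from h import *
R=np.array(telemetry.get_obs()["tool_rot"])
ctrl.move_linear([.159,-.552,.45])
# tool x-axis along world -? keep a plain down pose, camera above the bay mouth
Rd=np.array([[0,1,0],[1,0,0],[0,0,-1.]])
for Rr in (R,Rd,np.diag([1,-1,-1.])):
    try: ctrl.move_to([.50,.06,.48],Rr);break
    except ctrl.Unreachable: print("no")
c=shot("wrist");save(c,"w1.png");P=cloud(c);np.savez("pics/w1.npz",P=P,z=c["z_map"],f=c["frame"])
print(Rr,c["mount"],telemetry.get_obs()["clock"])
```

```text
[[ 9.60827198e-01  2.77147873e-01 -3.90057286e-04]
 [ 2.77148145e-01 -9.60826056e-01  1.48168944e-03]
 [ 3.58698727e-05 -1.53175117e-03 -9.99998826e-01]] [[ 3.40977793e-04 -9.61581348e-01 -2.74519936e-01  7.66780880e-02]
 [ 9.99999879e-01  4.25531499e-04 -2.48453362e-04 -6.10555602e-04]
 [ 3.55724998e-04 -2.74519818e-01  9.61581376e-01 -1.70670470e-01]
 [ 0.00000000e+00  0.00000000e+00  0.00000000e+00  1.00000000e+00]] 4.3583
```

View pics/w1.png

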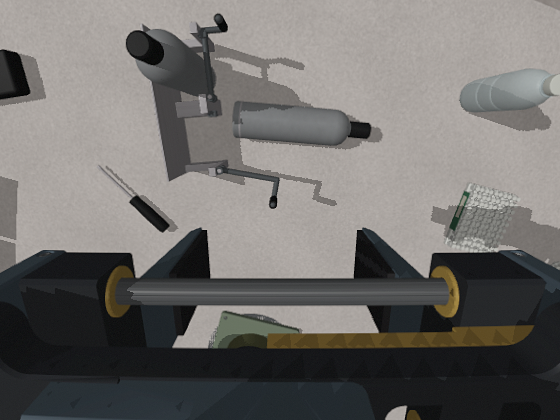

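The wrist view shows the plate's front face around (175,130), the cylinder from its foot at (237,120) to its cap at (362,130), and the bar with its grip at (273,200). Next I'll fit all of these.

```bash
cat > fit.py <<'E'
from h import *
from scipy.optimize import least_squares
A=[np.load("pics/%s.npz"%n) for n in ("w1","scene0","side0")]
W=[a["P"].reshape(-1,3)[a["z"].ravel()>0] for a in A]
a0=np.array([.665,.333]);b0=np.array([.429,.248]);d=(b0-a0)/np.linalg.norm(b0-a0);n=np.array([d[1],-d[0]])
n=n if n[1]>0 else -n
for k,nm in enumerate(("w1","sc","sd")):
    P=W[k];s=(P[:,:2]-a0)@d;e=(P[:,:2]-a0)@n
    m=(s>.005)&(s<.245)&(abs(e)<.012)&(P[:,2]>.05)&(P[:,2]<.132)
    Q=P[m]
    if nm=="w1":
        m=m&(s>.11);Q=P[m]
    print(nm,m.sum(),np.percentile(e[m],[5,50,95]).round(4))
    for lo in(0,.06,.12,.18):
        mm=(s[m]>lo)&(s[m]<lo+.06)
        if mm.sum()>5: print("  ",lo,mm.sum(),np.median(e[m][mm]).round(4),e[m][mm].min().round(4),e[m][mm].max().round(4))
print("n",n)
# lying cylinder
def res(p,Q):
    u=np.array([np.cos(p[2]),np.sin(p[2]),0]);v=Q-[p[0],p[1],.0355]
    return np.linalg.norm(v-np.outer(v@u,u),axis=1)-.0355
c0=np.array([.612,.075]);u0=np.array([.19,-.98])/np.hypot(.19,.98)
for k,nm in enumerate(("w1","sc","sd")):
    P=W[k];t=(P[:,:2]-c0)@u0;e=(P[:,:2]-c0)@[u0[1],-u0[0]]
    m=(t>-.08)&(t<.06)&(abs(e)<.05)&(P[:,2]>.02)&(P[:,2]<.085)
    r=least_squares(res,[*c0,np.arctan2(u0[1],u0[0])],args=(P[m],),loss="soft_l1",f_scale=.002)
    u=np.array([np.cos(r.x[2]),np.sin(r.x[2])]);T=(P[:,:2]-r.x[:2])@u;E=(P[:,:2]-r.x[:2])@[u[1],-u[0]]
    mm=(abs(E)<.04)&(abs(T)<.25)&(P[:,2]>.012)&(P[:,2]<.085)
    f=np.percentile(T[mm&(P[:,2]<.085)&(T<-.05)],1);mc=mm&(abs(E)<.018)
    tip=np.percentile(T[mc&(T>.08)],98)
    print(nm,m.sum(),r.x.round(4),"rms",np.std(r.fun).round(4),"ends",f.round(4),tip.round(4),"len",(tip-f).round(4),"cap",(r.x[:2]+u*(tip-.02)).round(4),"foot",(r.x[:2]+u*(tip-.269)).round(4))
# grip
for k,nm in enumerate(("w1","sc","sd")):
    P=W[k];m=(np.hypot(P[:,0]-.446,P[:,1]-.063)<.02)&(P[:,2]>.124)&(P[:,2]<.17)
    print(nm,m.sum(),P[m].mean(0).round(4),P[m].min(0).round(4),P[m].max(0).round(4))
E
python3 fit.py
```

```text
w1 1232 [-0.0028 -0.0015 -0.0002]
   0.06 94 -0.0005 -0.0026 0.0006
   0.12 571 -0.001 -0.0025 0.0006
   0.18 525 -0.0022 -0.0037 -0.0009
sc 147 [-0.0111 -0.0022 -0.001 ]
   0 59 -0.0091 -0.0118 -0.0008
   0.06 39 -0.0017 -0.0099 -0.0013
   0.12 23 -0.0021 -0.0023 -0.0017
   0.18 23 -0.0025 -0.0028 -0.0022
sd 1382 [-0.001   0.001   0.0029]
   0 291 0.0017 -0.0015 0.0047
   0.06 337 0.0014 -0.0118 0.0043
   0.12 355 0.0008 -0.002 0.0038
   0.18 372 0.0004 -0.0034 0.0031
n [-0.33886063  0.94083658]Traceback (most recent call last):
  File "fit.py", line 29, in <module>
    f=np.percentile(T[mm&(P[:,2]<.085)&(T<-.05)],1);mc=mm&(abs(E)<.018)
    return _quantile_unchecked(
        a, q, axis, out, overwrite_input, method, keepdims, weights)
    return _ureduce(a,
                    func=_quantile_ureduce_func,
    ...<5 lines>...
                    overwrite_input=overwrite_input,
                    method=method)
    r = func(a, **kwargs)
    result = _quantile(arr,
                       quantiles=q,
    ...<2 lines>...
                       out=out,
                       weights=wgt)
    slices_having_nans = np.isnan(arr[-1, ...])
                                  ~~~^^^^^^^^^
IndexError: index -1 is out of bounds for axis 0 with size 0
```

```bash
sed -i 's/c0=np.array(\[.612,.075\])/c0=np.array([.590,.045])/; s/(T<-.05)\],1)/(T<-.05)],1) if mm.any() else 0/' fit.py
cat >> fit.py <<'E'
for k,nm in enumerate(("w1","sd")):
    P=W[0 if nm=="w1" else 2];s=(P[:,:2]-a0)@d;e=(P[:,:2]-a0)@n
    m=(s>.10)&(s<.24)&(abs(e)<.008)&(P[:,2]>.05)&(P[:,2]<.132)
    vx,vy,x,y=cv2.fitLine(P[m][:,:2].astype(np.float32),cv2.DIST_HUBER,0,.01,.01).ravel()
    print("plate",nm,np.degrees(np.arctan2(vy,vx)).round(2),x,y)
    if nm=="w1":
        # provisional rack frame
        D=-np.array([vx,vy]) if vx>0 else np.array([vx,vy]); N=np.array([D[1],-D[0]]);o=np.array([x,y])
        print("D",D,"N",N)
for k,nm in enumerate(("w1","sc","sd")):
    P=W[k];X=(P[:,:2]-o)@N;Y=(P[:,:2]-o)@D
    m=(X>-.065)&(X<-.01)&(P[:,2]>.02)&(P[:,2]<.05)&(abs(Y)<.25)
    h,b=np.histogram(Y[m],np.arange(-.25,.25,.002))
    print(nm,"cheek z.02-.05",[(round(b[i],3),int(h[i])) for i in np.where(h>8)[0]])
    m=(X>-.1)&(X<-.07)&(P[:,2]>.08)&(P[:,2]<.135)&(Y>.0)&(Y<.12)
    h,b=np.histogram(Y[m],np.arange(-.25,.25,.002))
    print(nm,"post",[(round(b[i],3),int(h[i])) for i in np.where(h>3)[0]])
E
python3 fit.py
```

```text
w1 1232 [-0.0028 -0.0015 -0.0002]
   0.06 94 -0.0005 -0.0026 0.0006
   0.12 571 -0.001 -0.0025 0.0006
   0.18 525 -0.0022 -0.0037 -0.0009
sc 147 [-0.0111 -0.0022 -0.001 ]
   0 59 -0.0091 -0.0118 -0.0008
   0.06 39 -0.0017 -0.0099 -0.0013
   0.12 23 -0.0021 -0.0023 -0.0017
   0.18 23 -0.0025 -0.0028 -0.0022
sd 1382 [-0.001   0.001   0.0029]
   0 291 0.0017 -0.0015 0.0047
   0.06 337 0.0014 -0.0118 0.0043
   0.12 355 0.0008 -0.002 0.0038
   0.18 372 0.0004 -0.0034 0.0031
n [-0.33886063  0.94083658]Traceback (most recent call last):
  File "fit.py", line 30, in <module>
    tip=np.percentile(T[mc&(T>.08)],98)
    return _quantile_unchecked(
        a, q, axis, out, overwrite_input, method, keepdims, weights)
    return _ureduce(a,
                    func=_quantile_ureduce_func,
    ...<5 lines>...
                    overwrite_input=overwrite_input,
                    method=method)
    r = func(a, **kwargs)
    result = _quantile(arr,
                       quantiles=q,
    ...<2 lines>...
                       out=out,
                       weights=wgt)
    slices_having_nans = np.isnan(arr[-1, ...])
                                  ~~~^^^^^^^^^
IndexError: index -1 is out of bounds for axis 0 with size 0
```

The axis fit has a degenerate parameter because the point can slide along the axis. I'll reparametrise by lateral offset.

```bash
python3 - <<'E'
s=open('fit.py').read()
s=s.replace("v=Q-[p[0],p[1],.0355]","v=Q-[c0[0]+p[0]*u0[1],c0[1]-p[0]*u0[0],.0355]").replace("np.cos(p[2]),np.sin(p[2])","np.cos(p[1]),np.sin(p[1])")
s=s.replace("least_squares(res,[*c0,np.arctan2(u0[1],u0[0])]","least_squares(res,[0,np.arctan2(u0[1],u0[0])]")
s=s.replace("    u=np.array([np.cos(r.x[2])","    r.x=np.array([c0[0]+r.x[0]*u0[1],c0[1]-r.x[0]*u0[0],r.x[1]])\n    u=np.array([np.cos(r.x[2])")
open('fit.py','w').write(s)
E
python3 fit.py | tail -n +13
```

```text
0.12 355 0.0008 -0.002 0.0038
   0.18 372 0.0004 -0.0034 0.0031
n [-0.33886063  0.94083658]
w1 2695 [ 0.5852  0.0441 -1.3729] rms 0.0009 ends -0.249 0.1346 len 0.3836 cap [ 0.6077 -0.0683] foot [0.5588 0.1759]
sc 1259 [ 0.5856  0.0441 -1.3752] rms 0.002 ends -0.2475 0.1338 len 0.3813 cap [ 0.6077 -0.0675] foot [0.5593 0.1768]
sd 674 [ 0.5858  0.0442 -1.3643] rms 0.0019 ends -0.2497 0.1338 len 0.3835 cap [ 0.6091 -0.0672] foot [0.558  0.1765]
w1 90 [0.4456 0.0609 0.1531] [0.4367 0.0538 0.1247] [0.4505 0.0675 0.1641]
sc 64 [0.4484 0.0625 0.1455] [0.4383 0.0543 0.126 ] [0.454  0.0694 0.1629]
sd 52 [0.4416 0.0627 0.147 ] [0.4356 0.0531 0.124 ] [0.453  0.0678 0.1643]
plate w1 20.8 0.5073523 0.27470052
D [-0.9348319  -0.35509053] N [-0.35509053  0.9348319 ]
plate sd 20.24 0.503718 0.27559775
w1 cheek z.02-.05 [(np.float64(-0.162), 11), (np.float64(-0.16), 18), (np.float64(-0.158), 15), (np.float64(-0.156), 18), (np.float64(-0.154), 17), (np.float64(-0.152), 12), (np.float64(-0.15), 44), (np.float64(-0.068), 11), (np.float64(-0.066), 14), (np.float64(-0.054), 19), (np.float64(-0.052), 23), 
[... 991 characters left out ...]
(np.float64(-0.136), 32), (np.float64(-0.134), 23), (np.float64(-0.132), 24), (np.float64(-0.13), 11), (np.float64(-0.128), 14)]
sc post [(np.float64(0.064), 4), (np.float64(0.066), 24), (np.float64(0.068), 25), (np.float64(0.07), 21), (np.float64(0.072), 12), (np.float64(0.074), 6), (np.float64(0.076), 4), (np.float64(0.078), 6)]
sd cheek z.02-.05 [(np.float64(0.07), 9), (np.float64(0.076), 11), (np.float64(0.078), 9), (np.float64(0.08), 51), (np.float64(0.082), 27)]
sd post [(np.float64(0.066), 5), (np.float64(0.068), 5), (np.float64(0.07), 10), (np.float64(0.072), 7), (np.float64(0.074), 7), (np.float64(0.076), 14), (np.float64(0.078), 10), (np.float64(0.08), 17), (np.float64(0.082), 26)]
```

```bash
cat >> h.py <<'E'
a=np.radians(20.45)
D=np.array([-np.cos(a),-np.sin(a),0]);N=np.array([-np.sin(a),np.cos(a),0]);Z=np.array([0,0,1.])
O=np.array([.4863,.2667,0])
def w(x,y,z): return O+x*N+y*D+z*Z
def rk(p): p=np.asarray(p)-O; return np.array([p@N,p@D,p[2]])
gd=ctrl.grip_depth
def rot(el,yaw=0,flip=1):
    """tool pointing el deg below horizontal towards +N (el>90: past vertical), yaw about z"""
    f=N*np.cos(np.radians(yaw))+D*np.sin(np.radians(yaw)); s=np.cross(Z,f)*flip
    e=np.radians(el);z=np.cos(e)*f-np.sin(e)*Z
    return np.column_stack([np.cross(s,z),s,z])
def tcp(g,R): return np.asarray(g)-gd*R[:,2]
def capw(th,gap,off=.005):
    th=np.radians(th);x=-.0355*np.sin(th)-gap;z=.0355*np.cos(th);L=.249+off
    return w(x-L*np.cos(th),0,z+L*np.sin(th))
E
python3 - <<'E'
from h import *
print("gd",gd)
S=np.load("pics/scene0.npz")["P"]; print("terminals",S[188,190],S[180,205],S[202,178])
cap=np.array([.608,-.0678,.0355]);foot=np.array([.559,.1764,.0355])
u=(cap-foot)/np.linalg.norm(cap-foot);yaw=np.degrees(np.arctan2(-u@D,-u@N));print("yaw",yaw,rk(cap),rk(foot))
for fl in(1,-1):
    print("flip",fl)
    L=[("app",cap+u*.004+[0,0,.12],rot(70,yaw,fl)),("gr",cap+u*.004,rot(70,yaw,fl)),("al",w(-.113-.253,0,.0355),rot(70,0,fl)),("in",w(-.253,0,.0355),rot(70,0,fl))]
    L+=[("r%d"%t,capw(t,.003),rot(35+t,0,fl)) for t in range(0,91,15)]
    L+=[("bar",rk and np.array([.4455,.062,.145]),rot(70,0,fl)),("barshut",w(-.122,-.052,.145),rot(70,0,fl)),("barmid",w(-.19,0.05,.145),rot(70,0,fl))]
    for n,g,R in L:
        q=ctrl.solve_ik(tcp(g,R),R);print(n,None if q is None else np.round(q,0))
E
```

```text
gd -0.0188
terminals [ 0.49490376 -0.39352461  0.03042587] [ 0.43475041 -0.37945707  0.03612279] [ 0.56928529 -0.37825521  0.02101679]
yaw -9.103975701139019 [-0.3559397   0.00284075  0.0355    ] [-0.11000971 -0.03656836  0.0355    ]
flip 1
app [-17.  29.  86.  18.  75. 145.]
gr [-17.  36.  93.  20.  62. 141.]
al [-16.  38.  90.  18.  66. 134.]
in [ -8.  33.  99.  21.  59. 139.]
r0 [-19.  47.  90.  39.  86. 122.]
r15 [-15.  37.  91.  32.  80. 131.]
r30 [ -9.  27.  92.  22.  75. 142.]
r45 None
r60 None
r75 None
r90 None
bar [ -6.  16. 110.  20.  64. 143.]
barshut None
barmid [ -4.  21. 103.  20.  67. 146.]
flip -1
app [-17.  29.  86.  18.  75. -35.]
gr [-17.  36.  93.  20.  62. -39.]
al [-16.  38.  90.  18.  66. -46.]
in [ -8.  33.  99.  21.  59. -41.]
r0 [-19.  47.  90.  39.  86. -58.]
r15 [-15.  37.  91.  32.  80. -49.]
r30 [ -9.  27.  92.  22.  75. -38.]
r45 [  1.  20.  92.  10.  72. -23.]
r60 [14. 16. 92. -5. 71. -5.]
r75 [ 28.  16.  92. -21.  75.  14.]
r90 [ 41.  21.  91. -33.  83.  29.]
bar [ -6.  16. 110.  20.  64. -37.]
barshut [  5.  27.  92.  21.  68. -24.]
barmid [ -4.  21. 103.  20.  67. -34.]
```

Everything is reachable with flip −1. Next: grasp the cap and align the cylinder.

Run:
```python
from h import *
cap=np.array([.608,-.0678,.0355]);u=np.array([.049,-.2442,0]);u/=np.linalg.norm(u)
R=rot(70,-9.1,-1);g=cap+u*.004
ctrl.move_to(tcp(g+[0,0,.12],R),R)
ctrl.move_linear(tcp(g,R),v=.12)
hand.set_gripper(.0);o=telemetry.get_obs();print(o["opening"],o["gripper_force"],o["contact_force"],o["clock"])
R0=rot(70,0,-1)
ctrl.move_linear(tcp(w(-.113-.253,0,.0355),R0),v=.02,rotation=R0)
o=telemetry.get_obs();print(o["contact_force"],o["clock"])
c=shot("scene");save(c,"s2.png");d=shot("side");np.savez("pics/s2.npz",P=cloud(c),z=c["z_map"]);np.savez("pics/d2.npz",P=cloud(d),z=d["z_map"])
from scipy.optimize import least_squares
for x in(c,d):
    P=cloud(x)[x["z_map"]>0];q=np.column_stack([(P-O)@N,(P-O)@D,P[:,2]])
    m=(q[:,0]>-.30)&(q[:,0]<-.15)&(abs(q[:,1])<.05)&(q[:,2]>.015)&(q[:,2]<.08);Q=q[m]
    f=lambda p:np.hypot(Q[:,1]-p[0]-p[1]*(Q[:,0]+.2),Q[:,2]-.0355-p[2])-.0355
    r=least_squares(f,[0,0,0],loss="soft_l1",f_scale=.002);print(m.sum(),"y at -.2, slope, dz",r.x.round(4),np.std(r.fun).round(4))
```

```text
0.03167571059532318 29.997633397579193 [ 1.07472525 -0.08463341 -0.85583083] 8.1833
[ 1.31521203 -0.69508624  0.56020236] 8.6583
1391 y at -.2, slope, dz [-0.0006 -0.0023 -0.0006] 0.002
664 y at -.2, slope, dz [-0.0011 -0.0028  0.0017] 0.0015
```

View pics/s2.png

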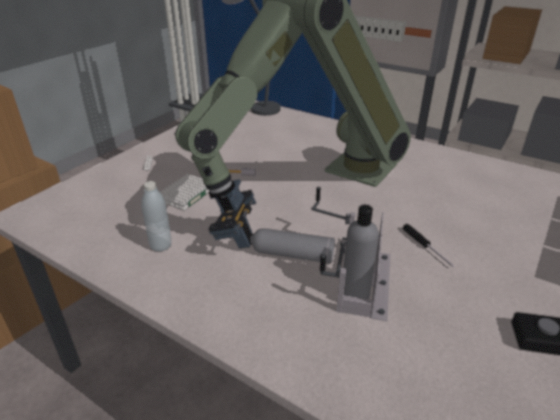

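The held cylinder is aligned with the bay to within 1 mm and 0.2°, and the gripper at (235,215) is clear of the bottle. Next I'll slide it in until contact.

Run:
```python
from h import *
R=rot(70,0,-1)
print(ctrl.move_linear(tcp(w(-.253-.015,0,.0355),R),v=.06,until_force=20))
o=telemetry.get_obs();print(rk(o["position"]+gd*R[:,2]),o["contact_force"])
print(ctrl.move_linear(tcp(w(-.253+.008,0,.0355),R),v=.02,until_force=10))
o=telemetry.get_obs();print(rk(o["position"]+gd*R[:,2]),o["contact_force"],o["clock"])
ctrl.sleep(.3)
hand.set_gripper(.06)
p=telemetry.get_obs()["position"]
ctrl.move_linear(p-.07*R[:,2],v=.15)
for n in("scene","side"):
    c=shot(n);P=cloud(c)[c["z_map"]>0];q=np.column_stack([(P-O)@N,(P-O)@D,P[:,2]])
    from scipy.optimize import least_squares
    m=(q[:,0]>-.20)&(q[:,0]<-.1)&(abs(q[:,1])<.05)&(q[:,2]>.015)&(q[:,2]<.08);Q=q[m]
    f=lambda p:np.hypot(Q[:,1]-p[0]-p[1]*(Q[:,0]+.2),Q[:,2]-.0355-p[2])-.0355
    r=least_squares(f,[0,0,0],loss="soft_l1",f_scale=.002)
    k=(abs(q[:,1])<.013)&(q[:,2]>.03)&(q[:,2]<.06)&(q[:,0]<-.23)&(q[:,0]>-.30)
    print(m.sum(),"y,slope,dz",r.x.round(4),"cap tip",np.percentile(q[k,0],[1,3,50]).round(4))
    if n=="scene":save(c,"s3.png")
print(telemetry.get_obs()["clock"])
```

```text
False
[-2.67921841e-01 -3.23814540e-07  3.54877925e-02] [ 1.09460716 -1.17859881 -0.47811734]
True
[-2.51256470e-01 -5.40635511e-05  3.54331626e-02] [ 0.34987313 -0.73336905  3.16495118] 11.4
913 y,slope,dz [ 0.0007 -0.0051 -0.0006] cap tip [-0.2693 -0.2687 -0.249 ]
403 y,slope,dz [-0.     -0.0025  0.0016] cap tip [-0.2691 -0.2661 -0.2484]
13.0333
```

The foot is butted against the plate, with the cap tip at −0.269 as expected. Next I'll regrasp at 35° elevation and raise in small arc steps while watching the forces.

Run:
```python
from h import *
R=rot(35,0,-1);g=capw(0,0)
ctrl.move_to(tcp(g,R)-.08*R[:,2],R)
ctrl.move_linear(tcp(g,R),v=.12)
hand.set_gripper(0);o=telemetry.get_obs();print(o["opening"],o["gripper_force"],o["contact_force"].round(1) if hasattr(o["contact_force"],"round") else o["contact_force"],o["clock"])
for t in range(5,91,5):
    R=rot(35+t,0,-1)
    ctrl.move_linear(tcp(capw(t,.0035*min(1,t/20)),R),v=.08,rotation=R)
    o=telemetry.get_obs();F=np.array(o["contact_force"])
    print(t,F.round(1),round(o["opening"],4),round(o["clock"],1))
    if np.linalg.norm(F)>45: print("STOP");break
    if t==45: save(shot("side"),"d45.png")
save(shot("side"),"d90.png");c=shot("scene");save(c,"s90.png")
P=cloud(c)[c["z_map"]>0];q=np.column_stack([(P-O)@N,(P-O)@D,P[:,2]]);np.save("pics/q90.npy",q)
```

```text
0.03135223845691044 30.000453293323517 [ 0.8 -1.4  1.2] 14.925
5 [ 1.1 -2.4 -2. ] 0.0313 15.3
10 [ 0.6 -1.7 -1.8] 0.0314 15.8
15 [-0.1 -1.6 -1.8] 0.0316 16.1
20 [ 0.6 -2.2 -1.5] 0.0315 16.5
25 [ 1.2 -2.1 -1. ] 0.0317 16.9
30 [ 0.5 -0.6 -2.7] 0.0317 17.3
35 [ 0.8  0.  -2.1] 0.0314 17.7
40 [-0.  -0.1 -3.8] 0.0316 18.1
45 [-0.6  0.  -3.6] 0.0316 18.4
50 [ 0.1  0.3 -4.3] 0.0315 18.9
55 [ 0.9  0.3 -3. ] 0.0314 19.2
60 [-0.6  0.4 -3.7] 0.0316 19.6
65 [ 0.1 -0.2 -4.2] 0.0315 20.0
70 [-0.5 -0.7 -2.9] 0.0315 20.4
75 [ 0.7 -1.6 -1.8] 0.0313 20.8
80 [ 2.1 -1.4 -2.9] 0.0313 21.1
85 [ 0.2 -0.2 -4.3] 0.0317 21.6
90 [ 0.3 -0.4 -3.8] 0.0313 22.0
```

View pics/d90.png

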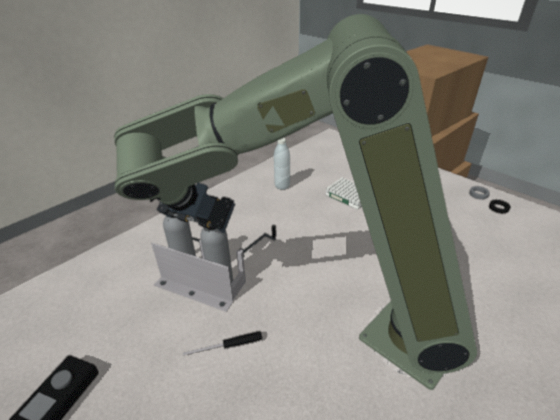

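The side view shows the cylinder upright in the bay at (215,255), held at the cap and clear of the neighbour. I'll check its tilt and height before releasing.

```bash
cat > tilt.py <<'E'
from h import *
from scipy.optimize import least_squares
def tilt(q):
    m=(q[:,0]>-.09)&(q[:,0]<.0)&(abs(q[:,1])<.045)&(q[:,2]>.14)&(q[:,2]<.205);Q=q[m]
    f=lambda p:np.hypot(Q[:,0]-p[0]-p[2]*(Q[:,2]-.17),Q[:,1]-p[1]-p[3]*(Q[:,2]-.17))-.0355
    r=least_squares(f,[-.039,0,0,0],loss="soft_l1",f_scale=.002);print(m.sum(),"x,y@.17,slopes",r.x.round(4),"rms",np.std(r.fun).round(4),"foot x",(r.x[0]-.17*r.x[2]).round(4))
def rq(c):
    P=cloud(c)[c["z_map"]>0];return np.column_stack([(P-O)@N,(P-O)@D,P[:,2]])
E
python3 - <<'E'
from tilt import *
tilt(np.load("pics/q90.npy"));tilt(rq(shot("side")))
o=telemetry.get_obs();print(rk(np.array(o["position"])+gd*np.array(o["tool_rot"])[:,2]))
print(ctrl.move_linear(np.array(o["position"])-[0,0,.004],v=.01,until_force=4))
o=telemetry.get_obs();print(rk(np.array(o["position"])+gd*np.array(o["tool_rot"])[:,2]),o["contact_force"],o["clock"])
tilt(rq(shot("scene")));tilt(rq(shot("side")))
E
```

```text
246 x,y@.17,slopes [-0.0399  0.0006  0.0061  0.0148] rms 0.0012 foot x -0.0409
495 x,y@.17,slopes [-0.0411 -0.0002  0.0014  0.0039] rms 0.002 foot x -0.0414
[-3.96455620e-02  1.44450948e-05  2.54047007e-01]
True
[-4.00171420e-02 -1.11732828e-04  2.53891819e-01] [ 0.30124367 -0.18257693  4.97639373] 22.3333
247 x,y@.17,slopes [-0.0403  0.0007  0.0075  0.0229] rms 0.0013 foot x -0.0416
492 x,y@.17,slopes [-0.0414 -0.0001 -0.0045 -0.0045] rms 0.002 foot x -0.0406
```

Run:
```python
from tilt import *
ctrl.sleep(.3);hand.set_gripper(.06)
o=telemetry.get_obs();R=np.array(o["tool_rot"])
ctrl.move_linear(np.array(o["position"])-.12*R[:,2],v=.12)
ctrl.sleep(.2)
c=shot("scene");save(c,"s4.png");tilt(rq(c));d=shot("side");tilt(rq(d))
for x in(c,d):
    q=rq(x)
    m=(abs(q[:,1])<.022)&(q[:,0]>-.07)&(q[:,0]<-.01)&(q[:,2]>.24)&(q[:,2]<.285)
    print("cap",q[m].min(0).round(4),q[m].max(0).round(4))
    m=(q[:,2]>.13)&(q[:,2]<.17)&(q[:,0]<-.14)&(q[:,0]>-.21)&(q[:,1]>.07)&(q[:,1]<.14)
    print("grip",m.sum(),q[m].mean(0).round(4))
print(telemetry.get_obs()["clock"])
```

```text
244 x,y@.17,slopes [-0.0412  0.0004  0.0035  0.0071] rms 0.0012 foot x -0.0418
493 x,y@.17,slopes [-0.0422 -0.0003 -0.0052 -0.0018] rms 0.0018 foot x -0.0413
cap [-0.057  -0.0193  0.2404] [-0.0254  0.0154  0.2703]
grip 57 [-0.1782  0.1074  0.1475]
cap [-0.0561 -0.0144  0.2404] [-0.0236  0.0174  0.2732]
grip 45 [-0.1762  0.1127  0.151 ]
24.8
```

View pics/s4.png

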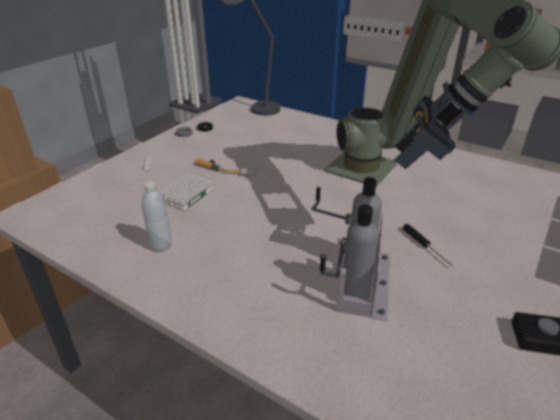

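The cylinder stands free and upright, with its cap top at 0.27 and all the bystanders in place. To gain margin I'll nudge it the last few mm towards the plate with closed fingers, pushing below its centre of mass, then grasp the bar handle.

Run:
```python
from tilt import *
p=np.array(telemetry.get_obs()["position"]);p[2]=.45
ctrl.move_linear(p,v=.2)
R=rot(60,0,-1)
ctrl.move_to(w(-.24,0,.36),R);hand.set_gripper(0)
ctrl.move_linear(w(-.15,0,.20),v=.2);ctrl.move_linear(w(-.125,0,.105),v=.12)
hit=ctrl.move_linear(w(-.103,0,.105),v=.04,until_force=6)
ctrl.sleep(.2)
for i in range(24):
    o=telemetry.get_obs();p=np.array(o["position"]);F=np.array(o["contact_force"])@N
    r=rk(p);
    if i%3==0 or F<-7: print(r.round(4),F.round(2))
    if F<-7 or r[0]>-.082: break
    ctrl.move_linear(p+.001*N,v=.01)
print(hit);tilt(rq(shot("scene")))
ctrl.move_linear(w(-.14,0,.105),v=.1)
ctrl.sleep(.2);tilt(rq(shot("scene")));tilt(rq(shot("side")))
print(telemetry.get_obs()["clock"])
```

```text
[-1.032e-01 -1.000e-04  1.050e-01] 0.1
[-0.1001 -0.      0.1049] 0.31
[-9.700e-02  1.000e-04  1.049e-01] 0.09
[-9.380e-02  1.000e-04  1.049e-01] -0.41
[-0.091  0.     0.105] -2.02
[-0.0881 -0.0002  0.1052] -1.49
[-0.0863 -0.0007  0.1052] -6.22
[-0.0862 -0.0011  0.1052] -7.07
False
244 x,y@.17,slopes [-0.0353 -0.0007  0.0604  0.0504] rms 0.0034 foot x -0.0456
239 x,y@.17,slopes [-0.0412 -0.0008  0.0021  0.0122] rms 0.0011 foot x -0.0415
497 x,y@.17,slopes [-0.042  -0.0014 -0.0136 -0.0059] rms 0.002 foot x -0.0397
36.4667
```

Pushing only tilted the cylinder, and it settled back at x≈−0.041, which is inside the −0.0455 limit, so I'll leave it there. Next is the bar.

Run:
```python
from tilt import *
R=rot(60,0,-1);H=np.array([-.087,.052])
def G(ang): r=np.radians(ang);return w(H[0]+.11*np.cos(r),H[1]+.11*np.sin(r),.153)
a0=np.degrees(np.arctan2(.058,-.091))
ctrl.move_linear(w(-.24,0.05,.25),v=.25)
hand.set_gripper(.045)
g=G(a0);ctrl.move_linear(tcp(g,R)-.09*R[:,2],v=.25)
ctrl.move_linear(tcp(g,R),v=.12)
hand.set_gripper(0);o=telemetry.get_obs();print(o["opening"],o["gripper_force"],o["clock"])
ok=o["opening"]>.008
if ok:
  for i,t in enumerate(np.linspace(a0,251.4-3,15)[1:]):
    ctrl.move_linear(tcp(G(t),R),v=.08)
    o=telemetry.get_obs();F=np.array(o["contact_force"]);print(round(t),np.array([F@N,F@D,F[2]]).round(1),round(o["opening"],4))
    if np.linalg.norm(F)>35 or o["opening"]<.008: print("STOP");break
c=shot("scene");save(c,"s5.png");tilt(rq(c));print(telemetry.get_obs()["clock"])
```

```text
0.013157527141782355 30.000303983688354 40.1083
155 [-4.3  3.3  3.6] 0.0132
162 [-4.7  3.1  4.7] 0.0132
169 [-5.8  2.   3.5] 0.0134
176 [-5.   2.3  2.8] 0.0134
184 [-5.1  0.4  2.8] 0.0134
191 [-4.5 -0.6  2.4] 0.013
198 [-2.3 -0.1  1.8] 0.0132
205 [-1.8  0.3  1.8] 0.0131
212 [-1.4  0.5  1.5] 0.0131
220 [-0.9  0.2  2. ] 0.0131
227 [0.7 0.1 2.8] 0.0132
234 [0.3 0.9 1.9] 0.0133
241 [-0.5  1.7  3.4] 0.0133
248 [-0.2  1.9  3.2] 0.0132
244 x,y@.17,slopes [-0.0409 -0.0001 -0.0122  0.0087] rms 0.0013 foot x -0.0389
44.7083
```

View pics/s5.png

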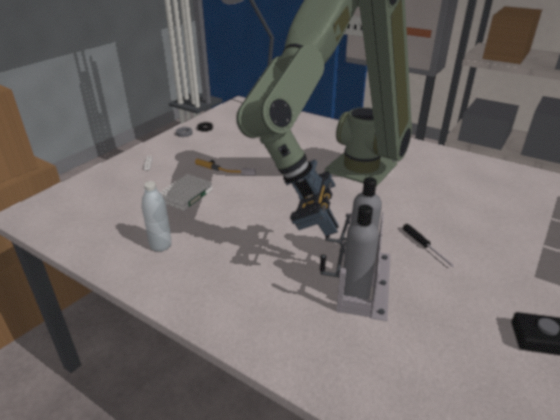

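The handle is held near the shut position, with the gripper at (320,215), and the cylinder is undisturbed. I'll press the bar onto its stop.

Run:
```python
from tilt import *
p=np.array(telemetry.get_obs()["position"])
print(ctrl.move_linear(p+.016*N-.005*D,v=.02,until_force=9))
o=telemetry.get_obs();R=np.array(o["tool_rot"]);F=np.array(o["contact_force"])
print("grip",rk(np.array(o["position"])+gd*R[:,2]).round(4),F@N,F@D)
ctrl.sleep(.2);hand.set_gripper(.045)
ctrl.move_linear(np.array(o["position"])-.15*R[:,2],v=.15)
ctrl.move_linear(w(-.33,-.03,.40),v=.25)
for n in("scene","side"):
    c=shot(n);q=rq(c);tilt(q)
    m=(q[:,2]>.125)&(q[:,2]<.168)&(q[:,0]<-.10)&(q[:,0]>-.16)&(abs(q[:,1]+.05)<.03)
    print("grip",m.sum(),q[m].mean(0).round(4),q[m].min(0).round(4),q[m].max(0).round(4))
c=shot("wrist");save(c,"w6.png");q=rq(c)
m=(q[:,2]>.125)&(q[:,2]<.168)&(q[:,0]<-.10)&(q[:,0]>-.16)&(abs(q[:,1]+.05)<.03)
print("grip w",m.sum(),q[m].mean(0).round(4),q[m].min(0).round(4),q[m].max(0).round(4));tilt(q)
print(telemetry.get_obs()["clock"])
```

```text
True
grip [-0.1195 -0.0529  0.153 ] -2.6659389046510173 -0.5420679346723897
243 x,y@.17,slopes [-0.0408 -0.0004  0.0026  0.0311] rms 0.0018 foot x -0.0412
grip 78 [-0.1223 -0.0569  0.146 ] [-0.1298 -0.0633  0.1254] [-0.1158 -0.0444  0.1627]
492 x,y@.17,slopes [-0.0419 -0.0007 -0.0102 -0.0047] rms 0.002 foot x -0.0402<stdin>:12: RuntimeWarning: Mean of empty slice.
  ret = um.true_divide(
Traceback (most recent call last):
ValueError: zero-size array to reduction operation minimum which has no identity
```

The bar stopped on contact and the scene view puts the grip near shut. I'll give the handle one confirming push from the front with closed fingers, then check.

Run:
```python
from tilt import *
hand.set_gripper(0)
ctrl.move_linear(w(-.19,-.053,.20),v=.25);ctrl.move_linear(w(-.17,-.053,.142),v=.15)
print(telemetry.get_obs()["clock"],ctrl.move_linear(w(-.122,-.053,.142),v=.025,until_force=7))
o=telemetry.get_obs();F=np.array(o["contact_force"]);print(rk(o["position"]).round(4),(F@N).round(1),(F@D).round(1))
ctrl.move_linear(w(-.19,-.053,.16),v=.12);ctrl.move_linear(w(-.25,-.03,.40),v=.25)
ctrl.sleep(.2)
q=rq(shot("scene"));tilt(q)
m=(q[:,2]>.125)&(q[:,2]<.168)&(q[:,0]<-.10)&(q[:,0]>-.16)&(abs(q[:,1]+.05)<.03)
print("grip",m.sum(),q[m].mean(0).round(4),q[m].min(0).round(4),q[m].max(0).round(4))
m=(q[:,2]>.10)&(q[:,2]<.118)&(q[:,0]<-.06)&(q[:,0]>-.14)&(q[:,1]>-.04)&(q[:,1]<.045)
print("rod",m.sum(),np.polyfit(q[m,1],q[m,0],1).round(4) if m.sum()>5 else "")
c=shot("wrist");save(c,"w7.png");print(telemetry.get_obs()["clock"])
```

```text
50.7917 True
[-0.143  -0.0532  0.1416] -2.9 1.2
242 x,y@.17,slopes [-0.0409 -0.0002 -0.0087  0.0285] rms 0.0012 foot x -0.0394
grip 77 [-0.122  -0.057   0.1465] [-0.1295 -0.0619  0.1262] [-0.1154 -0.0461  0.162 ]
rod 74 [ 0.0256 -0.0872]
53.9583
```

View pics/w7.png

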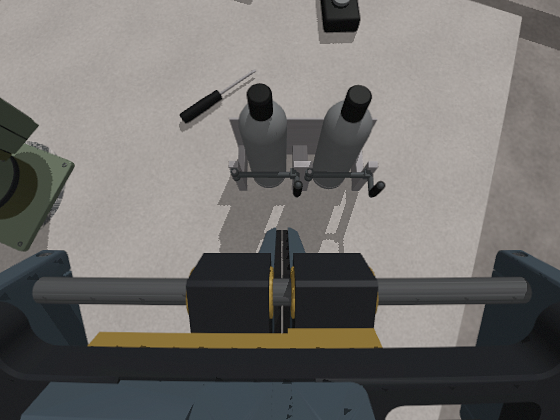

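The wrist view shows both bars in line at row 174, with the cylinder upright behind the shut bar at (262,140) and the gripper clear. I'm handing it in.

```bash
python3 -c "
from workcell import ctrl
print(ctrl.close_job())"
```

```text
the job is handed in; nothing more can be done
None
```

The job is handed in after about 54 s of the 69 s allowed: by the last pictures the cylinder stands upright in the bay, released, about 5 to 7 mm off the back plate (limit 10 mm), with the bar against its stop and nothing else touched; no verdict was returned.

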